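Clear the viewing plate and hold up the next culture tube

TASK

Clear the two culture vessels off the viewing plate: set the square one fully down into the square nest and the round one fully down into the round nest, keeping both upright. Then draw the capped culture tube out of the sloped rack, turn it upright, cap on top, and hold it still over the middle of the viewing plate with its foot about 6 cm above the plate; finish while still holding it there. Leave the flask, the jar and the cup where they stand.

Things in the scene. Friction and masses are not known exactly. Their poses are not given: they have to be found in the camera images.
- square_mid (a point): Square culture vessel, 50 x 50 x 75 mm high, straight-sided clear plastic with a flush white lid (top 17 mm), about 0.14 kg, standing loose on the viewing plate. Point: its centre, half-way up (37.5 mm above its underside). z is its upright axis, x and y are square to its sides.
- round_mid (a point): Round culture vessel, 60 mm diameter x 75 mm high, straight-sided glass with a flush white lid (top 17 mm), about 0.16 kg, standing loose on the viewing plate. Point: its centre, half-way up (37.5 mm above its underside). z is its upright axis.
- nest_square_mouth (a point): Nest block with the square pocket: fixed grey plastic block 90 x 90 x 28 mm high on the table. Point: centre of the pocket's mouth, on the block's top face. The pocket is 56 x 56 mm and 18 mm deep with chamfered rim; x and y are parallel to its sides, z up. The two nest blocks can stand in either order.
- nest_round_mouth (a point): Nest block with the round pocket: fixed grey plastic block 90 x 90 x 28 mm high on the table. Point: centre of the pocket's mouth, on the block's top face. The pocket is 66 mm in diameter and 18 mm deep with chamfered rim; z up.
- tube_mid (a point): Culture tube, glass, 25 mm diameter, 150 mm long over all, with a white cylindrical cap (30 mm diameter, the top 32 mm of the length) fixed firmly to it; about 0.07 kg. It sits in the middle well of the rack, leaning about 46 degrees from vertical, cap end up, sloping up from the robot's right towards the viewing plate. Point: half-way along its axis, 75 mm from the foot and 75 mm from the cap's top. z runs along the tube from foot to cap.
- tube_foot (a point): The foot of the culture tube: the centre of its round bottom end, 75 mm below tube_mid along the tube. Same axes as tube_mid.
- rack_mouth (a point): Fixed white sloped rack, 130 mm wide, with three wells in a row (42 mm apart); only the middle one is filled. Point: centre of the middle well's mouth. The rack's frame is level (z up); the well's axis leans 45 degrees from vertical towards the rack's -x side, which faces roughly towards the viewing plate. The well is 27 mm in diameter and 65 mm deep along its axis, so 85 mm of the tube stands out of it.
- plate_top (a point): Viewing plate: fixed flat white panel in a thin aluminium frame, 170 mm (x) by 270 mm (y), 12 mm high. Point: centre of its top face, z up.
- flask: Bystander: conical glass flask with aluminium cap, 66 mm wide at the foot, 100 mm high. Origin: centre of its underside.
- jar: Bystander: glass jar with white lid, 60 mm diameter, 85 mm high. Origin: centre of its underside.
- cup: Bystander: white cup, 70 mm diameter at the rim, 70 mm high. Origin: centre of its underside.

How it is judged:
On the way, in this order (a step that is already met when the one before it is completed fails the run):
1. both vessels stand seated and released in their matching nests (horizontal distance between square_mid and nest_square_mouth below 0.006 m and z of square_mid in the frame of nest_square_mouth between 0.012 and 0.0225 m and angle between each of square_mid, round_mid's own z axis and vertical below 0.07 rad and contact force between each of square, round and the fingers below 0.05 N and linear speed of each of square, round below 0.02 m/s and horizontal distance between round_mid and nest_round_mouth below 0.006 m and z of round_mid in the frame of nest_round_mouth between 0.012 and 0.0225 m), for 0.2 s.
2. after that, the tube is drawn out of the rack (distance of tube_mid from where it was at the start of the episode above 0.08 m and contact force between tube and the fingers above 0.5 N and contact force between tube and rack below 0.05 N), for 0.1 s.
At the end, for the whole second after the job is handed in: Vessels upright, released, in their own nests (6 mm of centre, 3 mm of fully down). Tube still, held by the fingers alone, cap up within 0.17 rad of vertical, foot 30 to 100 mm above the viewing plate and within 50 mm of its centre, clear of rack and plate (all of step 1 and contact force between tube and rack below 0.05 N and contact force between tube and plate below 0.05 N and angle between tube_mid's own z axis and vertical below 0.17 rad and horizontal distance between tube_foot and plate_top below 0.05 m and z of tube_foot in the frame of plate_top between 0.03 and 0.1 m and contact force between tube and the fingers above 0.5 N and linear speed of tube below 0.03 m/s and angular speed of tube below 0.3 rad/s); the arm keeps its last pose, push and grip.
It fails at once if the flask is disturbed (shifted over 30 mm) (distance of flask from where it was at the start of the episode above 0.03 m).
It fails at once if the jar is disturbed (shifted over 30 mm) (distance of jar from where it was at the start of the episode above 0.03 m).
It fails at once if the cup is disturbed (shifted over 30 mm) (distance of cup from where it was at the start of the episode above 0.03 m).
It fails at once if the square vessel is tipped over (leans more than 0.5 rad) (angle between square_mid's own z axis and vertical above 0.5 rad).
It fails at once if the round vessel is tipped over (leans more than 0.5 rad) (angle between round_mid's own z axis and vertical above 0.5 rad).
It also fails if it takes over 67 s, if anything falls off the work surface, if the arm or the gripper's body presses on something with over 40 N, if the wrist force passes 120 N, or if a joint passes its speed limit or range.

ROBOT

A 7-joint arm with a two-finger parallel gripper is mounted at the origin on the work surface. World frame = base frame: x ahead of the robot, y to its left, z up, the work surface at z = 0. Lengths are in m, angles in rad, forces in N, time in s.
With the tool pointing down it reaches from about 0.35 to 0.9 m from the base axis. Payload 7.2 kg.
Tool frame: the origin (TCP) lies on the centre line of the jaws, within the pads' length; the fingertips stand 14 mm ahead of it and the grasp point (between the pads) lies 5 mm behind it; z points along the fingers, y is the line along which they close (so a half turn about z gives the same grasp; the last joint's range is limited). The gripper opens to 85 mm and grips with 20 to 120 N. Pads are 22 mm wide; open, the fingers measure 114 mm over their backs; the gripper's body (76 mm by 85 mm) begins 54 mm behind the grasp point. The pads swing forward as they close: fully open they stand 13 mm farther back than shut.
Start: joints at [-1.337, 0.411, -0.013, 1.596, 0.006, 1.134, -0.082], TCP at [0.186, 0.597, 0.245] pointing down, gripper open.
Joint ranges: [-2.95, 2.95], [-0.29, 1.99], [-1.47, 1.44], [0.14, 2.54], [-1.03, 4.17], [0.13, 1.85], [-2.86, 2.86]. Speed limits (rad/s): [2.39, 2.39, 3.01, 3.01, 3.14, 3.14, 3.14].

INTERFACE

Orientations are given as a rotation vector (axis times angle).
In Python, from station import get_obs, grab_frame, calibration, hand_in, boxes_of, silhouettes gives the robot as it stands.
- The arm moves only by the tool play_rows, never from a script. Its argument "steps" is a list of rows, each an object with "slide": the shift along the tool's x, y, z in m, a list of three; "delta_rot": the turn, a rotation vector about the tool's x, y, z in rad, a list of three; "fingers": the closure, from 0 (fully open) to 1 (shut). In form: [{"slide": [dx, dy, dz], "delta_rot": [rx, ry, rz], "fingers": fingers}, ...]. A call has 1 to 12 rows; each row is the pose to reach, as a shift and turn from the pose commanded when the call began, along the tool's axes at that moment; what a row does not reach only later rows make up. A row lasts 1/10 s, in which the tool goes at most 50 mm and 8.59 degrees, less where a joint would pass 70% of its speed; a pose out of reach is approached as far as the arm can. A call with a gripper value outside its range is refused whole. The fingers move at their own pace and stop on an object; "newtons" is the grip in N (left out, the last holds). Time passes only in rows, so rows that repeat a pose let the fingers close. It gives the time, the measured TCP pose, the force, the opening and the grip force at its end, in the units of the state.
- get_obs(): the state, without advancing time (a new reading comes with each control period).
- grab_frame(name): name is "side" or "top" or "wrist"; returns the picture (480x640x3 uint8, red, green, blue); there is no depth.
- calibration(name): a dict with "vertical_fov" (degrees; the focal length in pixels is half the picture's height over the tangent of half this angle, whatever the lens; pixels are square), "cx", "cy" (the principal point, pixels), "R" (3x3) and "t" (3): a world point X has camera coordinates R X + t. Camera axes: x right, y down, z forward; pixel columns grow to the right and rows downward; lengths in m; the calibration is good to about 2 mm. A picture is of the moment at which its call begins: read the wrist's pose just before it. calibration takes no time and is no camera call; for the wrist camera it gives the pose at the moment of the call.
- hand_in(): hands the job in; it is judged then, once.
Trained networks look in the newest picture that a camera, given by its name, has taken for a name from the list of things; names that differ only in an ending like _2 or _b are one class to them, and where a whole thing is asked for, a point or a joint stands for the part that bears it (a point fixed in the world has none). Each returns a list of dicts, best first, with "confidence" (0 to 1); they miss things now and then, are a little off and sometimes report something else, mostly with a low value. They report only what shows in the picture. A call takes as long as a camera call.
- boxes_of(camera, name): "uv" ([column, row] in pixels, amid what is visible of it).
- silhouettes(camera, name): "mask" (480x640 bool, what is visible of it) and "uv" ([column, row] in pixels, amid what is visible of it).
The state is a dict: "t": time; "joints": joint angles; "joint_velocities": joint speeds; "joint_efforts": joint torques, N m; "tcp_pos": TCP position; "ee_rot": TCP orientation; "contact_force": force on the tool from outside, world axes, zero at the start; "ft_torque": the same for the moment, N m; "grip_width": finger opening in m; "gripper_force": force on a finger pad.
Only numpy, scipy, OpenCV 4.12 (cv2) and the standard library are available. Lean on these libraries where they do the work, as an engineer would, in place of code of your own. Each camera call takes 0.05 s, during which the arm holds its last target. There are 200 camera calls.

## Working session

There is one attempt and no reset: what is moved stays moved. The work goes in short steps, Python scripts to look and compute and a tool call to move; the robot and the scene stay as the last step left them, time stands still between calls to the robot, and variables do not carry over. Pictures are saved under pics/ and viewed, at most 10 in all, crops included, and the job is handed in when it is done.

Besides the shell and the picture viewer there is one more tool, called after "Emit:" by a JSON object that holds its "method" and its "body", one argument or row to a line. play_rows: Moves the arm, as the interface text tells. Its arguments: {"type":"object","properties":{"steps":{"type":"array","items":{"type":"object","properties":{"slide":{"type":"array","items":{"type":"number"}},"delta_rot":{"type":"array","items":{"type":"number"}},"fingers":{"type":"number"}}}},"newtons":{"type":"number"}},"required":["steps"]}

```bash
mkdir -p pics; ls; python3 - <<'E'
from station import *
import cv2, numpy as np
o=get_obs(); print(o)
ims=[]
for c in ["side","top"]:
    im=grab_frame(c); cv2.imwrite(f"pics/{c}0.png",im[:,:,::-1]); k=calibration(c); print(c,k)
    for n in ["square_mid","round_mid","nest_square_mouth","nest_round_mouth","tube_mid","tube_foot","rack_mouth","plate_top","flask","jar","cup"]:
        try: print(c,n,[(np.round(b["uv"],1).tolist(),round(b["confidence"],2)) for b in boxes_of(c,n)[:3]])
        except Exception as e: print(n,e)
E
```

```text
pics
{'t': 0.0, 'joints': array([-1.33719904,  0.41192536, -0.01272713,  1.59705659,  0.00560162,
        1.13426597, -0.08225386]), 'joint_velocities': array([-0.00157626, -0.00099619, -0.00199821,  0.00026497,  0.00162334,
       -0.00028009, -0.00034238]), 'joint_efforts': array([-5.97593134e-04, -6.00635004e+01,  6.81998301e-01, -2.99412256e+01,
        1.37805945e-02,  1.07465926e-02,  1.89445404e-05]), 'tcp_pos': array([0.18566321, 0.59629425, 0.24443196]), 'ee_rot': array([-4.72267421e-01, -3.10575580e+00,  2.53527041e-03]), 'contact_force': array([-0.39091725,  0.04435964, -0.44502386]), 'ft_torque': array([ 0.02213809,  0.03566825, -0.02424258]), 'gripper_force': 0.0, 'grip_width': 0.08540658238986634}
side {'vertical_fov': 57.89138262764751, 'cx': 318.0448271672065, 'cy': 240.91026349511154, 'R': array([[ 0.78995859, -0.61299741, -0.01412797],
       [-0.39170517, -0.48678861, -0.78077136],
       [ 0.47173348,  0.62231104, -0.6246571 ]]), 't': array([-0.45248822,  0.34230199,  0.69491167])}
side square_mid [([269.7, 278.6], 0.64)]
side round_mid [([316.2, 317.1], 0.79)]
si
[... 544 characters left out ...]
5, -0.99998668, -0.00412799],
       [-0.99056599,  0.00363436, -0.13698836],
       [ 0.13700153,  0.00366465, -0.99056406]]), 't': array([0.05614258, 0.60680829, 1.15314022])}
top square_mid [([326.2, 284.9], 0.65), ([149.6, 310.0], 0.62)]
top round_mid [([386.6, 276.5], 0.66), ([315.4, 161.1], 0.56)]
top nest_square_mouth [([325.4, 286.0], 0.34)]
top nest_round_mouth [([238.5, 239.5], 0.62)]
top tube_mid [([488.3, 265.5], 0.59), ([395.0, 161.6], 0.35)]
top tube_foot [([482.9, 271.6], 0.77), ([150.8, 310.3], 0.66)]
top rack_mouth [([503.8, 262.9], 0.6)]
top plate_top [([353.6, 272.1], 0.57)]
top flask [([314.7, 160.4], 0.73)]
top jar [([395.7, 161.6], 0.68)]
top cup [([150.8, 309.2], 0.6)]
```

View pics/top0.png

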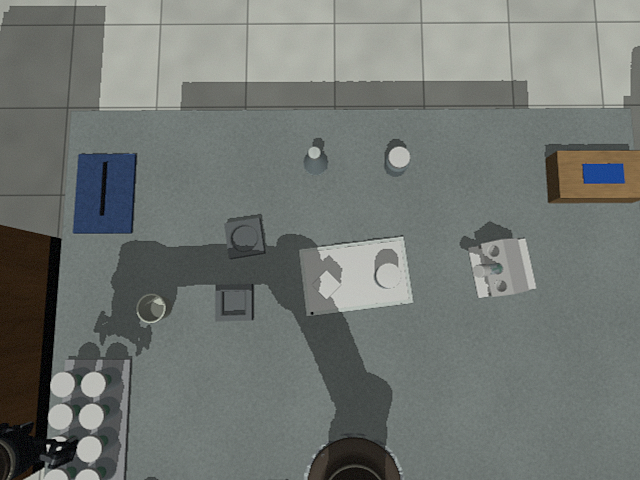

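View pics/side0.png

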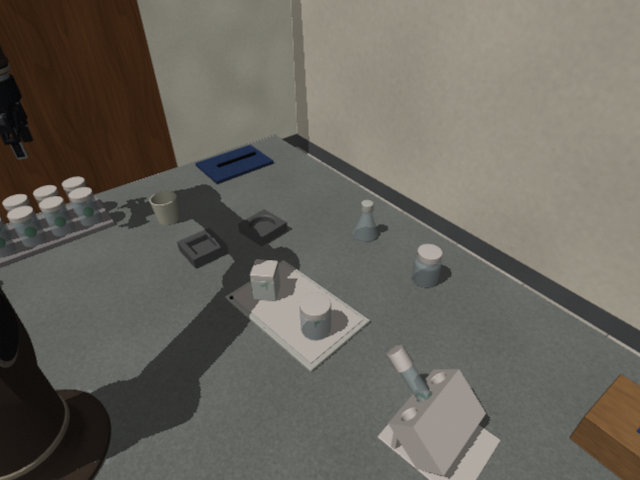

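The top view shows the round nest at about (245,238), square nest (235,302), square lid (328,284), round lid (390,276) and tube cap near (480,270). The side view agrees, with the tube leaning up-left out of the rack at (400,358).

```bash
cat > h.py <<'E'
from station import *
import numpy as np, cv2
from scipy.spatial.transform import Rotation as Ro
def fl(k): return 240/np.tan(np.radians(k["vertical_fov"])/2)
def onz(k,uv,z):
    d=k["R"].T@np.array([(uv[0]-k["cx"])/fl(k),(uv[1]-k["cy"])/fl(k),1]); c=-k["R"].T@k["t"]
    return c+d*(z-c[2])/d[2]
def proj(k,X):
    p=np.asarray(X)@k["R"].T+k["t"]; return p[...,:2]/p[...,2:]*fl(k)+[k["cx"],k["cy"]]
def tri(ks,uvs):
    A=[];b=[]
    for k,uv in zip(ks,uvs):
        d=onz(k,uv,0)-(c:=-k["R"].T@k["t"]); d/=np.linalg.norm(d); P=np.eye(3)-np.outer(d,d); A.append(P); b.append(P@c)
    return np.linalg.lstsq(np.vstack(A),np.hstack(b),rcond=None)[0]
def down(yaw): # tool z down; tool y axis horizontal at heading yaw
    y=np.array([np.cos(yaw),np.sin(yaw),0]); z=np.array([0,0,-1.]); return np.c_[np.cross(y,z),y,z]
def go(p,R,ang=True):
    o=get_obs(); R0=Ro.from_rotvec(o["ee_rot"]).as_matrix()
    print("slide",np.round(R0.T@(np.array(p)-o["tcp_pos"]),4).tolist(),"rot",np.round(Ro.from_matrix(R0.T@R).as_rotvec(),4).tolist(),"t",o["t"])
E
python3 - <<'E'
from h import *
k=calibration("top"); s=calibration("side"); w=calibration("wrist"); o=get_obs()
R0=Ro.from_rotvec(o["ee_rot"]).as_matrix(); print("R0",R0.round(3)); c=-w["R"].T@w["t"]
print("cam in tcp",(R0.T@(c-o["tcp_pos"])).round(4),"cam axes in tool\n",(R0.T@w["R"].T).round(3),w["vertical_fov"])
for n,uv,z in [("sq",(328,284),.087),("rd",(388.5,276),.087),("nr",(245,238),.028),("ns",(235,302),.028),("p",(300,249),.012),("p",(404,236),.012),("p",(412,303),.012),("p",(307,315),.012)]:
    print(n,onz(k,uv,z).round(4))
im=grab_frame("top"); boxes=0
for n in ["round_mid","square_mid","tube_mid"]:
    m=silhouettes("top",n)
    for q in m[:2]:
        v,u=np.nonzero(q["mask"]); print(n,round(q["confidence"],2),u.min(),u.max(),v.min(),v.max(),q["uv"])
a=im[215:325,205:545]; cv2.imwrite("pics/topc.png",cv2.resize(a,None,fx=2.35,fy=2.35,interpolation=cv2.INTER_CUBIC)[:,:,::-1])
im=grab_frame("side"); a=im[325:475,350:510]; cv2.imwrite("pics/sidec.png",cv2.resize(a,None,fx=4,fy=4,interpolation=cv2.INTER_CUBIC)[:,:,::-1])
E
```

```text
R0 [[-0.955  0.297  0.   ]
 [ 0.297  0.955  0.   ]
 [-0.     0.    -1.   ]]
cam in tcp [ 0.0659 -0.0005 -0.1296] cam axes in tool
 [[-0.001 -0.965 -0.261]
 [ 1.    -0.001 -0.   ]
 [ 0.    -0.261  0.965]] 58.57805017494504
sq [0.4775 0.0589 0.087 ]
rd [ 0.4959 -0.0841  0.087 ]
nr [0.5951 0.2679 0.028 ]
ns [0.4358 0.2893 0.028 ]
p [0.5684 0.1304 0.012 ]
p [ 0.6008 -0.1344  0.012 ]
p [ 0.4319 -0.1502  0.012 ]
p [0.4031 0.1121 0.012 ]
round_mid 0.73 374 400 263 288 [387.3, 276.2]
square_mid 0.87 312 339 271 298 [323.8, 282.4]
tube_mid 0.89 472 501 263 277 [487.1, 266.4]
tube_mid 0.29 303 327 147 175 [313.4, 161.1]
```

View pics/topc.png

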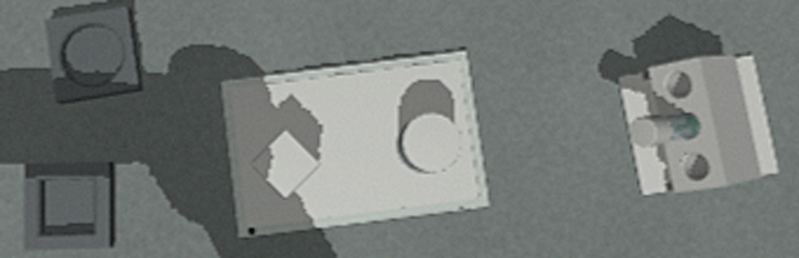

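View pics/sidec.png

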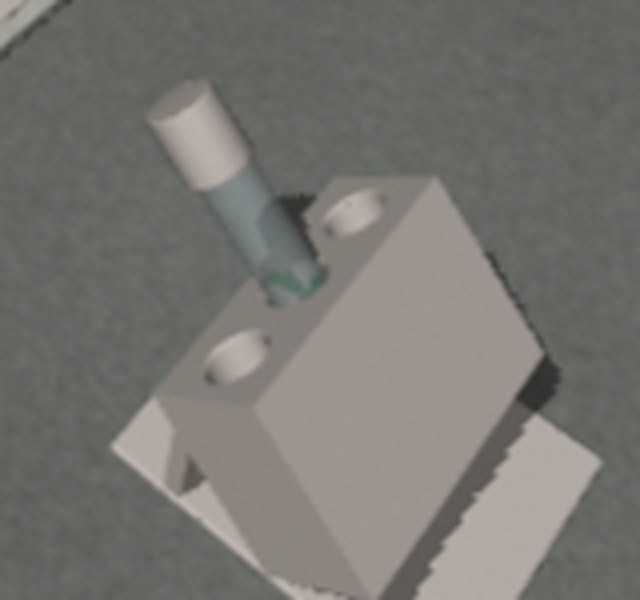

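```bash
python3 - <<'E'
from h import *
go([.515,.28,.25],down(np.pi/4))
E
```

```text
slide [-0.4085, -0.2046, -0.0047] rot [0.0, -0.0, 0.4836] t 1.45
```

Emit:
{"method": "play_rows", "body": {
  "steps": [
    {"slide":[-0.41,-0.205,0],"delta_rot":[0,0,0.484],"fingers":0},
    {"slide":[-0.41,-0.205,0],"delta_rot":[0,0,0.484],"fingers":0},
    {"slide":[-0.41,-0.205,0],"delta_rot":[0,0,0.484],"fingers":0},
    {"slide":[-0.41,-0.205,0],"delta_rot":[0,0,0.484],"fingers":0},
    {"slide":[-0.41,-0.205,0],"delta_rot":[0,0,0.484],"fingers":0},
    {"slide":[-0.41,-0.205,0],"delta_rot":[0,0,0.484],"fingers":0},
    {"slide":[-0.41,-0.205,0],"delta_rot":[0,0,0.484],"fingers":0},
    {"slide":[-0.41,-0.205,0],"delta_rot":[0,0,0.484],"fingers":0},
    {"slide":[-0.41,-0.205,0],"delta_rot":[0,0,0.484],"fingers":0},
    {"slide":[-0.41,-0.205,0],"delta_rot":[0,0,0.484],"fingers":0},
    {"slide":[-0.41,-0.205,0],"delta_rot":[0,0,0.484],"fingers":0}
  ]
}}

```text
t: 2.55
tcp_pos: [0.5177, 0.277, 0.2453]
ee_rot: [1.209, 2.899, -0.001]
contact_force: [-1.0, -0.4, 0.6]
grip_width: 0.085
gripper_force: 0.0
```

```bash
python3 - <<'E'
from h import *
print(get_obs()["tcp_pos"],get_obs()["joint_velocities"].round(3))
k=calibration("wrist"); im=grab_frame("wrist"); np.savez("w1.npz",im=im,**k)
cv2.imwrite("pics/w1.png",im[:,:,::-1])
for n in ["nest_square_mouth","nest_round_mouth","square_mid"]:
    for q in boxes_of("wrist",n)[:2]: print(n,q["confidence"],q["uv"],onz(k,q["uv"],.028).round(4))
go([.478,.059,.2],down(np.pi/4))
E
```

```text
[0.5177435  0.27703134 0.24525754] [-0.05  -0.007 -0.054  0.012 -0.012  0.001 -0.026]
nest_square_mouth 0.78 [271.0, 123.2] [0.4366 0.2959 0.028 ]
nest_square_mouth 0.67 [391.9, 277.1] [0.5964 0.2754 0.028 ]
nest_round_mouth 0.82 [388.5, 273.0] [0.5916 0.2759 0.028 ]
square_mid 0.65 [100.7, 346.0] [0.4583 0.0471 0.028 ]
slide [-0.1305, -0.1835, 0.0451] rot [0.0, -0.001, 0.0027] t 2.75
```

View pics/w1.png

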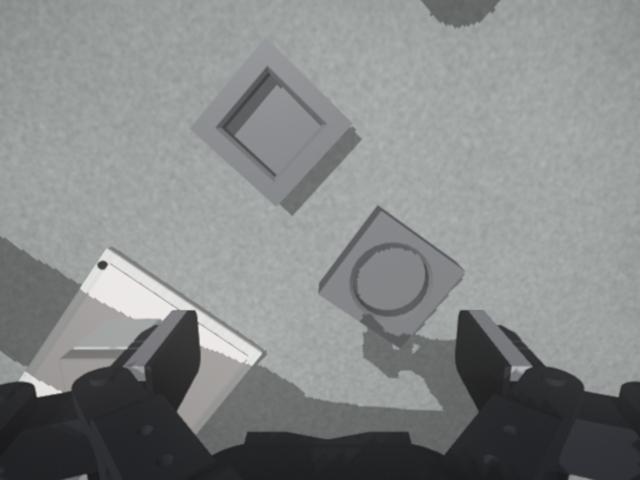

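The wrist picture shows the square nest's top corners at (266,40), (192,127), (279,206) and (355,127). The round nest's pocket is centred near (391,278), with the plate corner at lower left.

```bash
python3 - <<'E'
from h import *
d=np.load("w1.npz"); k={n:d[n] for n in d if n!="im"}; g=cv2.cvtColor(d["im"],cv2.COLOR_RGB2GRAY)
from scipy.optimize import least_squares
for n,c in [("sq outer",[(266,40),(192,127),(279,206),(355,127)]),("sq pocket",[(269,66),(216,125),(276,178),(327,123)]),("rd outer",[(378,207),(319,284),(404,341),(464,271)])]:
    p=cv2.cornerSubPix(g,np.array(c,np.float32)[:,None],(4,4),(-1,-1),(3,30,.01))[:,0]
    W=np.array([onz(k,q,.028)[:2] for q in p]); m=W.mean(0)
    print(n,p.round(1).tolist(),"ctr",m.round(4),"diag sides",np.linalg.norm(W-np.roll(W,1,0),axis=1).round(4),"yaw deg",[round(np.degrees(np.arctan2(*(W[(i+1)%4]-W[i])[::-1]))%90,1) for i in range(4)])
# round pocket ellipse
m=cv2.inRange(g[235:320,345:435],0,255); e=cv2.Canny(g[232:322,342:438],40,100); v,u=np.nonzero(e); P=np.c_[u+342,v+232]; r=np.hypot(*(P-[391,278]).T); P=P[(r>31)&(r<44)]
X=np.array([onz(k,q,.028)[:2] for q in P]); f=lambda a:np.clip(np.hypot(*(X-a[:2]).T)-.033,-.004,.004)
s=least_squares(f,[.5925,.272],loss="soft_l1",f_scale=.001); print(len(P),s.x,np.abs(s.fun).mean())
E
```

```text
Traceback (most recent call last):
cv2.error: OpenCV(4.12.0) :-1: error: (-5:Bad argument) in function 'cornerSubPix'
> Overload resolution failed:
>  - Layout of the output array corners is incompatible with cv::Mat
>  - Expected Ptr<cv::UMat> for argument 'corners'
```

Emit:
{"method": "play_rows", "body": {
  "steps": [
    {"slide":[-0.13,-0.183,0.045],"delta_rot":[0,0,0],"fingers":0},
    {"slide":[-0.13,-0.183,0.045],"delta_rot":[0,0,0],"fingers":0},
    {"slide":[-0.13,-0.183,0.045],"delta_rot":[0,0,0],"fingers":0},
    {"slide":[-0.13,-0.183,0.045],"delta_rot":[0,0,0],"fingers":0},
    {"slide":[-0.13,-0.183,0.045],"delta_rot":[0,0,0],"fingers":0},
    {"slide":[-0.13,-0.183,0.045],"delta_rot":[0,0,0],"fingers":0},
    {"slide":[-0.13,-0.183,0.045],"delta_rot":[0,0,0],"fingers":0}
  ]
}}

```text
t: 3.45
tcp_pos: [0.4786, 0.0591, 0.2006]
ee_rot: [1.201, 2.903, 0.002]
contact_force: [-0.2, -0.1, 0.7]
grip_width: 0.0855
gripper_force: 0.0
```

```bash
python3 - <<'E'
from h import *
o=get_obs(); k=calibration("wrist"); im=grab_frame("wrist"); np.savez("w2.npz",im=im,**k)
cv2.imwrite("pics/w2.png",im[:,:,::-1]); print(o["tcp_pos"],o["ee_rot"])
for q in silhouettes("wrist","square_mid")[:2]: print(q["confidence"],q["uv"]); np.save("m2.npy",q["mask"])
E
```

```text
[0.47860329 0.05906336 0.20057587] [1.20129372e+00 2.90278714e+00 1.56145953e-03]
0.89 [332.4, 231.4]
```

View pics/w2.png

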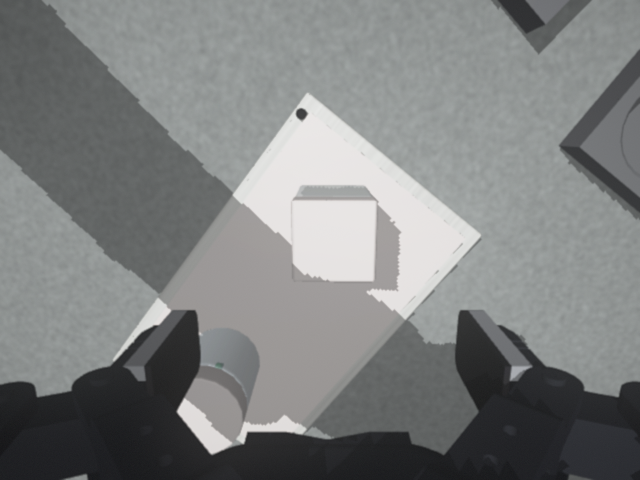

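The square lid's corners show at (292,199), (376,200), (376,282) and (292,280), almost square to the tool. The round vessel is at lower left, around (225,370).

```bash
cat >> h.py <<'E'
def quad(f,n,c,z,w=3):
    d=np.load(f); k={i:d[i] for i in d if i!="im"}; g=cv2.cvtColor(np.ascontiguousarray(d["im"]),cv2.COLOR_RGB2GRAY)
    p=np.ascontiguousarray(np.array(c,np.float32).reshape(-1,1,2)); p=cv2.cornerSubPix(g,p,(w,w),(-1,-1),(3,30,.01)).reshape(-1,2)
    W=np.array([onz(k,q,z)[:2] for q in p])
    print(n,p.round(1).tolist(),"ctr",W.mean(0).round(4),"sides",np.linalg.norm(W-np.roll(W,1,0),axis=1).round(4),"yaw",[round(np.degrees(np.arctan2(*(W[(i+1)%4]-W[i])[::-1]))%90,1) for i in range(4)])
    return k,g,W
E
python3 - <<'E'
from h import *
from scipy.optimize import least_squares
quad("w1.npz","sq outer",[(266,40),(192,127),(279,206),(355,127)],.028)
quad("w1.npz","sq pocket",[(269,66),(216,125),(276,178),(327,123)],.028)
k,g,_=quad("w1.npz","rd outer",[(378,207),(319,284),(404,341),(464,271)],.028)
quad("w2.npz","lid",[(292,199),(376,200),(376,282),(292,280)],.087)
e=cv2.Canny(g[232:322,342:438],40,100); v,u=np.nonzero(e); P=np.c_[u+342,v+232]; r=np.hypot(*(P-[391,278]).T); P=P[(r>31)&(r<44)]
X=np.array([onz(k,q,.028)[:2] for q in P])
s=least_squares(lambda a:np.hypot(*(X-a[:2]).T)-a[2],[.5925,.272,.034],loss="soft_l1",f_scale=.001); print(len(P),s.x,np.abs(s.fun).mean())
E
```

```text
sq outer [[266.0, 40.0], [189.60000610351562, 128.3000030517578], [279.29998779296875, 203.89999389648438], [355.1000061035156, 128.1999969482422]] ctr [0.4395 0.2946] sides [0.0923 0.0887 0.0907 0.0855] yaw [np.float64(0.2), np.float64(3.5), np.float64(89.0), np.float64(1.5)]
sq pocket [[266.8999938964844, 65.5], [215.0, 127.30000305175781], [276.20001220703125, 175.10000610351562], [326.5, 123.69999694824219]] ctr [0.437  0.2956] sides [0.0617 0.0616 0.0596 0.0567] yaw [np.float64(1.4), np.float64(6.2), np.float64(89.1), np.float64(1.4)]
rd outer [[377.1000061035156, 204.6999969482422], [318.3999938964844, 283.29998779296875], [404.0, 341.0], [464.20001220703125, 269.6000061035156]] ctr [0.5953 0.2755] sides [0.0943 0.0838 0.0939 0.0827] yaw [np.float64(9.3), np.float64(9.0), np.float64(9.0), np.float64(8.3)]
lid [[291.6000061035156, 199.89999389648438], [377.3999938964844, 202.39999389648438], [376.0, 282.0], [294.70001220703125, 281.6000061035156]] ctr [0.4803 0.0631] sides [0.0496 0.0491 0.0484 0.049 ] yaw [np.float64(43.2), np.float64(45.7), np.float64(44.6), np.float64(45.9)]
501 [0.59686296 0.27245669 0.0330868 ] 0.0019994921575338122
```

```bash
python3 - <<'E'
from h import *
go([.480,.0625,.067],down(np.radians(45)))
E
```

```text
slide [0.001, 0.0023, 0.1336] rot [0.0011, -0.0001, 0.0028] t 3.55
```

Emit:
{"method": "play_rows", "body": {
  "newtons": 25,
  "steps": [
    {"slide":[0.001,0.003,0.05],"delta_rot":[0,0,0],"fingers":0},
    {"slide":[0.001,0.003,0.09],"delta_rot":[0,0,0],"fingers":0},
    {"slide":[0.001,0.003,0.134],"delta_rot":[0,0,0],"fingers":0},
    {"slide":[0.001,0.003,0.134],"delta_rot":[0,0,0],"fingers":0},
    {"slide":[0.001,0.003,0.134],"delta_rot":[0,0,0],"fingers":0},
    {"slide":[0.001,0.003,0.134],"delta_rot":[0,0,0],"fingers":1},
    {"slide":[0.001,0.003,0.134],"delta_rot":[0,0,0],"fingers":1},
    {"slide":[0.001,0.003,0.134],"delta_rot":[0,0,0],"fingers":1},
    {"slide":[0.001,0.003,0.134],"delta_rot":[0,0,0],"fingers":1},
    {"slide":[0.001,0.003,0.134],"delta_rot":[0,0,0],"fingers":1},
    {"slide":[0.001,0.003,0.134],"delta_rot":[0,0,0],"fingers":1}
  ]
}}

```text
t: 4.65
tcp_pos: [0.4815, 0.0612, 0.0683]
ee_rot: [1.202, 2.9, 0.004]
contact_force: [-0.7, -0.1, 9.5]
grip_width: 0.0494
gripper_force: 27.8
```

Emit:
{"method": "play_rows", "body": {
  "steps": [
    {"slide":[0,0,-0.04],"delta_rot":[0,0,0],"fingers":1},
    {"slide":[0,0,-0.08],"delta_rot":[0,0,0],"fingers":1},
    {"slide":[0,0,-0.12],"delta_rot":[0,0,0],"fingers":1},
    {"slide":[0,0,-0.12],"delta_rot":[0,0,0],"fingers":1}
  ]
}}

```text
t: 5.05
tcp_pos: [0.4832, 0.061, 0.192]
ee_rot: [1.201, 2.895, 0.011]
contact_force: [0.1, 0.1, -2.2]
grip_width: 0.0496
gripper_force: 27.8
```

```bash
python3 - <<'E'
from h import *
go([.438,.275,.185],down(np.radians(1)))
print(get_obs()["grip_width"],get_obs()["contact_force"])
E
```

```text
slide [0.1834, 0.1191, 0.0073] rot [0.0105, 0.0006, 0.767] t 5.05
0.04960218642871894 [ 0.14014992  0.09605267 -2.18021363]
```

Emit:
{"method": "play_rows", "body": {
  "steps": [
    {"slide":[0.158,0.094,0.005],"delta_rot":[0,0,0.767],"fingers":1},
    {"slide":[0.158,0.094,0.005],"delta_rot":[0,0,0.767],"fingers":1},
    {"slide":[0.158,0.094,0.005],"delta_rot":[0,0,0.767],"fingers":1},
    {"slide":[0.158,0.094,0.005],"delta_rot":[0,0,0.767],"fingers":1},
    {"slide":[0.158,0.094,0.005],"delta_rot":[0,0,0.767],"fingers":1},
    {"slide":[0.158,0.094,0.005],"delta_rot":[0,0,0.767],"fingers":1},
    {"slide":[0.158,0.094,0.005],"delta_rot":[0,0,0.767],"fingers":1},
    {"slide":[0.158,0.094,0.005],"delta_rot":[0,0,0.767],"fingers":1},
    {"slide":[0.158,0.094,0.005],"delta_rot":[0,0,0.767],"fingers":1}
  ]
}}

```text
t: 5.95
tcp_pos: [0.4351, 0.2384, 0.1813]
ee_rot: [-2.2, -2.243, -0.0]
contact_force: [-0.0, -0.3, -2.0]
grip_width: 0.0498
gripper_force: 27.6
```

```bash
python3 - <<'E'
from h import *
o=get_obs(); k=calibration("wrist"); im=grab_frame("wrist"); np.savez("w3.npz",im=im,**k)
cv2.imwrite("pics/w3.png",im[:,:,::-1]); print(o["tcp_pos"],o["ee_rot"],Ro.from_rotvec(o["ee_rot"]).as_matrix().round(4),o["joint_velocities"].round(3))
E
```

```text
[0.43505393 0.23835977 0.18132431] [-2.19995751e+00 -2.24257110e+00 -1.57730180e-04] [[-1.920e-02  9.998e-01 -0.000e+00]
 [ 9.998e-01  1.920e-02  1.000e-04]
 [ 1.000e-04 -0.000e+00 -1.000e+00]] [ 0.005 -0.001  0.    -0.002 -0.001 -0.    -0.008]
```

View pics/w3.png

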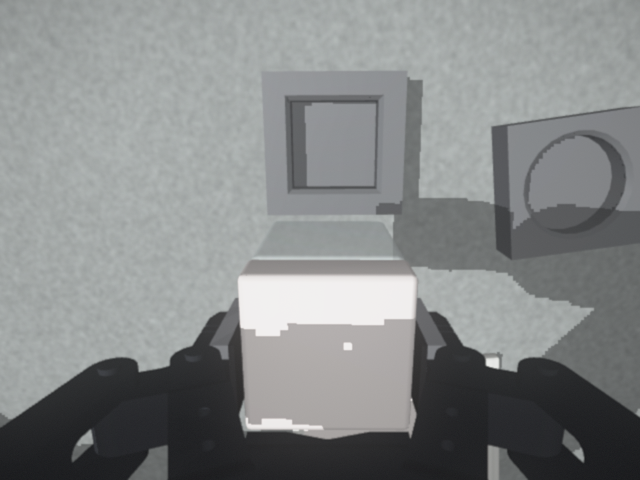

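The nest's outer corners are at about (263,71), (408,72), (400,214), (268,214), its pocket at (285,96)–(382,192). The held lid's corners are at (240,275), (416,276), (412,430), (246,430).

```bash
python3 - <<'E'
from h import *
quad("w3.npz","outer",[(263,71),(408,72),(402,214),(267,214)],.028)
quad("w3.npz","pocket",[(285,96),(383,95),(382,192),(286,192)],.028)
quad("w3.npz","lid",[(240,275),(416,276),(412,430),(246,430)],.200)
from scipy.optimize import least_squares
d=np.load("w3.npz"); k={i:d[i] for i in d if i!="im"}
P=[(525,195),(540,150),(580,132),(612,145),(625,178),(608,220),(578,234),(540,225)]
X=np.array([onz(k,q,.028)[:2] for q in P])
s=least_squares(lambda a:np.hypot(*(X-a[:2]).T)-a[2],[.5925,.272,.034]); print("round",s.x,s.fun.round(4))
E
```

```text
outer [[260.0, 71.4000015258789], [407.20001220703125, 70.5999984741211], [401.20001220703125, 213.8000030517578], [267.20001220703125, 214.60000610351562]] ctr [0.4381 0.294 ] sides [0.0898 0.0908 0.0897 0.0901] yaw [np.float64(1.3), np.float64(1.3), np.float64(1.4), np.float64(1.7)]
pocket [[284.29998779296875, 95.30000305175781], [383.20001220703125, 94.19999694824219], [380.6000061035156, 193.39999389648438], [287.29998779296875, 193.39999389648438]] ctr [0.438  0.2941] sides [0.0615 0.0619 0.0622 0.0619] yaw [np.float64(1.6), np.float64(1.4), np.float64(1.0), np.float64(1.4)]
lid [[239.10000610351562, 275.3999938964844], [414.70001220703125, 276.6000061035156], [412.0, 430.0], [243.3000030517578, 431.20001220703125]] ctr [0.4348 0.2402] sides [0.0501 0.0481 0.0493 0.0514] yaw [np.float64(0.6), np.float64(3.1), np.float64(1.5), np.float64(89.4)]
round [0.59761045 0.27126067 0.03357179] [-0.0009  0.001   0.0006 -0.0007 -0.0009  0.0013  0.0002 -0.0005]
```

Emit:
{"method": "play_rows", "body": {
  "steps": [
    {"slide":[0.054,0.004,0.02],"delta_rot":[0,0,0],"fingers":1},
    {"slide":[0.054,0.004,0.05],"delta_rot":[0,0,0],"fingers":1},
    {"slide":[0.054,0.004,0.075],"delta_rot":[0,0,0],"fingers":1},
    {"slide":[0.054,0.004,0.085],"delta_rot":[0,0,0],"fingers":1},
    {"slide":[0.054,0.004,0.092],"delta_rot":[0,0,0],"fingers":1},
    {"slide":[0.054,0.004,0.098],"delta_rot":[0,0,0],"fingers":1},
    {"slide":[0.054,0.004,0.104],"delta_rot":[0,0,0],"fingers":1},
    {"slide":[0.054,0.004,0.109],"delta_rot":[0,0,0],"fingers":1},
    {"slide":[0.054,0.004,0.113],"delta_rot":[0,0,0],"fingers":1},
    {"slide":[0.054,0.004,0.116],"delta_rot":[0,0,0],"fingers":1},
    {"slide":[0.054,0.004,0.116],"delta_rot":[0,0,0],"fingers":1}
  ]
}}

```text
t: 7.1
tcp_pos: [0.4383, 0.2932, 0.0661]
ee_rot: [-2.201, -2.241, -0.001]
contact_force: [-2.2, -0.0, 6.1]
grip_width: 0.0496
gripper_force: 28.9
```

Emit:
{"method": "play_rows", "body": {
  "steps": [
    {"slide":[0,0,0],"delta_rot":[0,0,0],"fingers":0},
    {"slide":[0,0,0],"delta_rot":[0,0,0],"fingers":0},
    {"slide":[0,0,0],"delta_rot":[0,0,0],"fingers":0},
    {"slide":[0,0,0],"delta_rot":[0,0,0],"fingers":0},
    {"slide":[0,0,-0.04],"delta_rot":[0,0,0],"fingers":0},
    {"slide":[0,0,-0.09],"delta_rot":[0,0,0],"fingers":0},
    {"slide":[0,0,-0.134],"delta_rot":[0,0,0],"fingers":0},
    {"slide":[0,0,-0.134],"delta_rot":[0,0,0],"fingers":0},
    {"slide":[0,0,-0.134],"delta_rot":[0,0,0],"fingers":0}
  ]
}}

```text
t: 8.0
tcp_pos: [0.4383, 0.2934, 0.2003]
ee_rot: [-2.201, -2.241, -0.004]
contact_force: [0.0, -0.3, -1.0]
grip_width: 0.0854
gripper_force: 0.0
```

```bash
python3 - <<'E'
from h import *
k=calibration("wrist"); im=grab_frame("wrist"); np.savez("w4.npz",im=im,**k); g=silhouettes("wrist","square_mid")
for q in g[:1]: 
    v,u=np.nonzero(q["mask"]); print(q["confidence"],q["uv"],u.min(),u.max(),v.min(),v.max())
a=np.array([[.4125,.2685],[.4635,.2685],[.4635,.3195],[.4125,.3195]]); print("expected lid corners",proj(k,np.c_[a,[.085]*4]).round(1).tolist())
cv2.imwrite("pics/w4.png",im[:,:,::-1])
go([.500,-.084,.2],down(np.radians(-7)))
E
```

```text
0.6 [326.7, 232.0] 284 370 184 280
expected lid corners [[284.3, 283.4], [368.2, 284.7], [371.9, 201.4], [283.5, 200.0]]
slide [-0.3777, 0.0559, -0.0014] rot [-0.0014, 0.0011, 0.1404] t 8.1
```

View pics/w4.png

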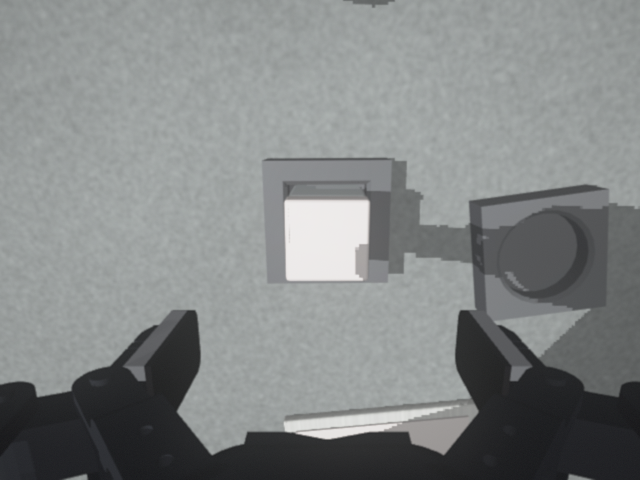

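The square vessel sits in its nest: lid corners about (285,197)–(369,281), matching the prediction. Next is the round one.

Emit:
{"method": "play_rows", "body": {
  "steps": [
    {"slide":[-0.378,0.056,0],"delta_rot":[0,0,0.14],"fingers":0},
    {"slide":[-0.378,0.056,0],"delta_rot":[0,0,0.14],"fingers":0},
    {"slide":[-0.378,0.056,0],"delta_rot":[0,0,0.14],"fingers":0},
    {"slide":[-0.378,0.056,0],"delta_rot":[0,0,0.14],"fingers":0},
    {"slide":[-0.378,0.056,0],"delta_rot":[0,0,0.14],"fingers":0},
    {"slide":[-0.378,0.056,0],"delta_rot":[0,0,0.14],"fingers":0},
    {"slide":[-0.378,0.056,0],"delta_rot":[0,0,0.14],"fingers":0},
    {"slide":[-0.378,0.056,0],"delta_rot":[0,0,0.14],"fingers":0},
    {"slide":[-0.378,0.056,0],"delta_rot":[0,0,0.14],"fingers":0},
    {"slide":[-0.378,0.056,0],"delta_rot":[0,0,0.14],"fingers":0},
    {"slide":[-0.378,0.056,0],"delta_rot":[0,0,0.14],"fingers":0}
  ]
}}

```text
t: 9.2
tcp_pos: [0.5002, -0.0827, 0.1982]
ee_rot: [-2.35, -2.082, 0.002]
contact_force: [0.4, 0.2, -0.4]
grip_width: 0.0852
gripper_force: 0.0
```

```bash
python3 - <<'E'
from h import *
o=get_obs(); k=calibration("wrist"); im=grab_frame("wrist"); np.savez("w5.npz",im=im,**k); g=silhouettes("wrist","round_mid")
cv2.imwrite("pics/w5.png",im[:,:,::-1]); print(o["tcp_pos"],o["joint_velocities"].round(3))
from scipy.optimize import least_squares
q=g[0]; m=q["mask"].astype(np.uint8); v,u=np.nonzero(m); print(q["confidence"],u.min(),u.max(),v.min(),v.max())
# fit: model silhouette = hull of top and bottom circles (z .087,.012)
t=np.linspace(0,2*np.pi,60)
def mod(a):
    c=np.c_[a[0]+.03*np.cos(t),a[1]+.03*np.sin(t)]
    P=np.r_[proj(k,np.c_[c,0*t+.087]),proj(k,np.c_[c,0*t+.012])].astype(np.float32)
    z=np.zeros((480,640),np.uint8); cv2.fillConvexPoly(z,cv2.convexHull(P).astype(np.int32),1); return z
best=max(((mod((x,y))&m).sum()/(mod((x,y))|m).sum(),x,y) for x in np.arange(.48,.52,.001) for y in np.arange(-.1,-.06,.001)); print(best)
b=best[1:]; print(proj(k,[[b[0],b[1],.087]]))
go([best[1],best[2],.067],down(np.radians(-7)))
E
```

```text
[ 0.50022302 -0.08269899  0.19823176] [-0.013 -0.01  -0.003 -0.004  0.002  0.002  0.002]
0.92 279 379 184 296
(np.float64(0.95092693565976), np.float64(0.501), np.float64(-0.08499999999999999))
[[329.85451038 249.47053671]]
slide [-0.0025, 0.0009, 0.1317] rot [-0.0012, -0.0002, 0.0026] t 9.3
```

View pics/w5.png

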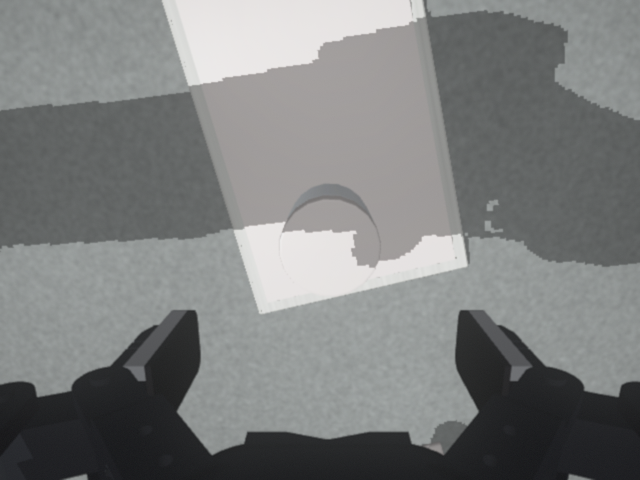

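The lid circle spans columns 279–381 and rows 198–298, centred at (330,248), as fitted.

Emit:
{"method": "play_rows", "body": {
  "steps": [
    {"slide":[-0.002,0.001,0.05],"delta_rot":[0,0,0],"fingers":0},
    {"slide":[-0.002,0.001,0.09],"delta_rot":[0,0,0],"fingers":0},
    {"slide":[-0.002,0.001,0.132],"delta_rot":[0,0,0],"fingers":0},
    {"slide":[-0.002,0.001,0.132],"delta_rot":[0,0,0],"fingers":0},
    {"slide":[-0.002,0.001,0.132],"delta_rot":[0,0,0],"fingers":0},
    {"slide":[-0.002,0.001,0.132],"delta_rot":[0,0,0],"fingers":1},
    {"slide":[-0.002,0.001,0.132],"delta_rot":[0,0,0],"fingers":1},
    {"slide":[-0.002,0.001,0.132],"delta_rot":[0,0,0],"fingers":1},
    {"slide":[-0.002,0.001,0.132],"delta_rot":[0,0,0],"fingers":1},
    {"slide":[-0.002,0.001,0.132],"delta_rot":[0,0,0],"fingers":1},
    {"slide":[-0.002,0.001,0.132],"delta_rot":[0,0,0],"fingers":1}
  ]
}}

```text
t: 10.4
tcp_pos: [0.5029, -0.0859, 0.0695]
ee_rot: [2.351, 2.081, 0.005]
contact_force: [-1.4, 0.6, 5.4]
grip_width: 0.0595
gripper_force: 25.6
```

Emit:
{"method": "play_rows", "body": {
  "newtons": 30,
  "steps": [
    {"slide":[0,0,-0.04],"delta_rot":[0,0,0],"fingers":1},
    {"slide":[0,0,-0.08],"delta_rot":[0,0,0],"fingers":1},
    {"slide":[0,0,-0.13],"delta_rot":[0,0,0],"fingers":1},
    {"slide":[0,0,-0.13],"delta_rot":[0,0,0],"fingers":1},
    {"slide":[0,0,-0.13],"delta_rot":[0,0,0],"fingers":1}
  ]
}}

```text
t: 10.9
tcp_pos: [0.5025, -0.0858, 0.1994]
ee_rot: [2.351, 2.081, 0.007]
contact_force: [0.2, 0.1, -1.5]
grip_width: 0.059
gripper_force: 34.8
```

```bash
python3 - <<'E'
from h import *
go([.595,.218,.19],down(np.radians(-7)))
print(get_obs()["grip_width"],get_obs()["contact_force"])
E
```

```text
slide [0.3128, 0.055, 0.0103] rot [0.0045, -0.0019, 0.0007] t 10.9
0.05898953178161044 [ 0.18824556  0.05041056 -1.49159868]
```

Emit:
{"method": "play_rows", "body": {
  "steps": [
    {"slide":[0.313,0.055,0.01],"delta_rot":[0,0,0],"fingers":1},
    {"slide":[0.313,0.055,0.01],"delta_rot":[0,0,0],"fingers":1},
    {"slide":[0.313,0.055,0.01],"delta_rot":[0,0,0],"fingers":1},
    {"slide":[0.313,0.055,0.01],"delta_rot":[0,0,0],"fingers":1},
    {"slide":[0.313,0.055,0.01],"delta_rot":[0,0,0],"fingers":1},
    {"slide":[0.313,0.055,0.01],"delta_rot":[0,0,0],"fingers":1},
    {"slide":[0.313,0.055,0.01],"delta_rot":[0,0,0],"fingers":1},
    {"slide":[0.313,0.055,0.01],"delta_rot":[0,0,0],"fingers":1},
    {"slide":[0.313,0.055,0.01],"delta_rot":[0,0,0],"fingers":1},
    {"slide":[0.313,0.055,0.01],"delta_rot":[0,0,0],"fingers":1}
  ]
}}

```text
t: 11.9
tcp_pos: [0.5939, 0.2157, 0.1869]
ee_rot: [2.355, 2.079, -0.002]
contact_force: [-0.8, -0.8, -1.5]
grip_width: 0.059
gripper_force: 34.7
```

```bash
python3 - <<'E'
from h import *
o=get_obs(); k=calibration("wrist"); im=grab_frame("wrist"); np.savez("w6.npz",im=im,**k)
print(o["tcp_pos"],Ro.from_rotvec(o["ee_rot"]).as_matrix().round(4),o["joint_velocities"].round(3))
g=cv2.cvtColor(np.ascontiguousarray(im),cv2.COLOR_RGB2GRAY)
c=proj(k,[[.597,.2718,.028]])[0]; print("predicted mouth px",c, "lid px",proj(k,[[*o["tcp_pos"][:2],o["tcp_pos"][2]+.0175]]))
cv2.imwrite("pics/w6.png",im[:,:,::-1])
E
```

```text
[0.59393016 0.21565546 0.18686654] [[ 1.241e-01  9.923e-01 -9.000e-04]
 [ 9.923e-01 -1.242e-01 -1.200e-03]
 [-1.300e-03 -8.000e-04 -1.000e+00]] [ 0.007 -0.011  0.003 -0.004 -0.002 -0.001 -0.003]
predicted mouth px [321.6861227  144.07938722] lid px [[327.87104794 360.97450481]]
```

View pics/w6.png

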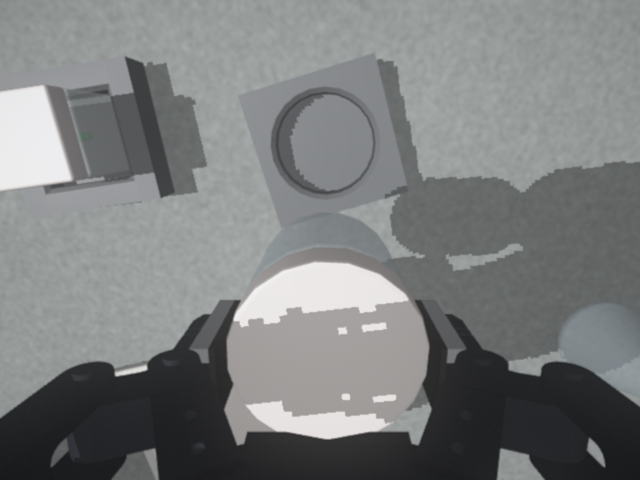

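The pocket ring spans columns 271–376 and rows 88–198. The held lid spans columns 227–430 with its top edge at row 262, and the flask edge is at right, (600,340), well clear.

```bash
python3 - <<'E'
from h import *
from scipy.optimize import least_squares
d=np.load("w6.npz"); k={i:d[i] for i in d if i!="im"}
T=np.array([.59393,.21566]);
def fit(P,z,r=None):
    X=np.array([onz(k,q,z)[:2] for q in P])
    s=least_squares(lambda a:np.hypot(*(X-a[:2]).T)-(r or a[2]),[*X.mean(0),.03]); return s.x,s.fun.round(4)
c,f=fit([(271,143),(376,142),(323,88),(323,198),(285,105),(361,103),(286,181),(362,182)],.028); print(c,f)
l,f=fit([(228,347),(430,345),(328,262),(260,288),(398,288),(255,418),(400,418),(330,440)],.2044,.03); print(l,f)
off=l[:2]-T; tgt=c[:2]-off; print("lid off",off,"tcp target",tgt)
go([*tgt,.0675],down(np.radians(-7)))
E
```

```text
[0.59837125 0.2712352  0.03497038] [-0.0003 -0.0008  0.0001  0.0002  0.0002  0.0003 -0.0002  0.0004]
[0.59423714 0.21647383 0.03      ] [-0.0006 -0.0003 -0.0005 -0.0009 -0.0008  0.0002 -0.0003 -0.0018]
lid off [0.00030714 0.00081383] tcp target [0.5980641  0.27042136]
slide [0.0549, -0.0028, 0.1196] rot [-0.0004, 0.0008, -0.0025] t 11.95
```

Emit:
{"method": "play_rows", "body": {
  "steps": [
    {"slide":[0.055,-0.003,0.02],"delta_rot":[0,0,0],"fingers":1},
    {"slide":[0.055,-0.003,0.05],"delta_rot":[0,0,0],"fingers":1},
    {"slide":[0.055,-0.003,0.075],"delta_rot":[0,0,0],"fingers":1},
    {"slide":[0.055,-0.003,0.087],"delta_rot":[0,0,0],"fingers":1},
    {"slide":[0.055,-0.003,0.095],"delta_rot":[0,0,0],"fingers":1},
    {"slide":[0.055,-0.003,0.102],"delta_rot":[0,0,0],"fingers":1},
    {"slide":[0.055,-0.003,0.108],"delta_rot":[0,0,0],"fingers":1},
    {"slide":[0.055,-0.003,0.113],"delta_rot":[0,0,0],"fingers":1},
    {"slide":[0.055,-0.003,0.117],"delta_rot":[0,0,0],"fingers":1},
    {"slide":[0.055,-0.003,0.12],"delta_rot":[0,0,0],"fingers":1},
    {"slide":[0.055,-0.003,0.12],"delta_rot":[0,0,0],"fingers":1}
  ]
}}

```text
t: 13.05
tcp_pos: [0.5982, 0.2729, 0.0678]
ee_rot: [2.353, 2.082, 0.001]
contact_force: [-1.4, 0.0, 1.1]
grip_width: 0.059
gripper_force: 34.6
```

Emit:
{"method": "play_rows", "body": {
  "steps": [
    {"slide":[0,0,0.001],"delta_rot":[0,0,0],"fingers":1},
    {"slide":[0,0,0.001],"delta_rot":[0,0,0],"fingers":0},
    {"slide":[0,0,0.001],"delta_rot":[0,0,0],"fingers":0},
    {"slide":[0,0,0.001],"delta_rot":[0,0,0],"fingers":0},
    {"slide":[0,0,0.001],"delta_rot":[0,0,0],"fingers":0},
    {"slide":[0,0,-0.04],"delta_rot":[0,0,0],"fingers":0},
    {"slide":[0,0,-0.09],"delta_rot":[0,0,0],"fingers":0},
    {"slide":[0,0,-0.14],"delta_rot":[0,0,0],"fingers":0},
    {"slide":[0,0,-0.14],"delta_rot":[0,0,0],"fingers":0},
    {"slide":[0,0,-0.14],"delta_rot":[0,0,0],"fingers":0}
  ]
}}

```text
t: 14.05
tcp_pos: [0.5986, 0.2732, 0.2088]
ee_rot: [2.352, 2.082, 0.005]
contact_force: [-1.0, 0.4, -0.8]
grip_width: 0.0853
gripper_force: 0.0
```

```bash
python3 - <<'E'
from h import *
k=calibration("wrist"); im=grab_frame("wrist"); ks={"wrist":k}
for c,n in [("wrist","round_mid")]:
    q=silhouettes(c,n)[0]; m=q["mask"].astype(np.uint8); t=np.linspace(0,2*np.pi,60)
    def mod(x,y,zb):
        cc=np.c_[x+.03*np.cos(t),y+.03*np.sin(t)]; P=np.r_[proj(k,np.c_[cc,0*t+zb+.075]),proj(k,np.c_[cc,0*t+.028])].astype(np.float32)
        z=np.zeros((480,640),np.uint8); cv2.fillConvexPoly(z,cv2.convexHull(P).astype(np.int32),1); return z
    print(q["confidence"],max((round((mod(x,y,zb)&m).sum()/(mod(x,y,zb)|m).sum(),4),round(x,4),round(y,4),zb) for x in np.arange(.588,.608,.001) for y in np.arange(.262,.282,.001) for zb in (.010,.02,.028)))
# top camera: tube and rack from original frames
t_=calibration("top"); s_=calibration("side")
for n,a,b in [("cap top",(474.5,271.5),None)]: pass
uvs={}
c=lambda p:(205+p[0]/2.35,215+p[1]/2.35); sc=lambda p:(350+p[0]/4,325+p[1]/4)
cap_s=sc((180,100)); capb_s=sc((222,168)); tub_s=sc((293,285))
cap_t=c((640,131)); 
print("mouth tri",tri([t_,s_],[c((690,124)),tub_s]))
print("cap tri",tri([t_,s_],[c((645,131)),sc((202,137))]))
grab_frame("top"); q=silhouettes("top","tube_mid")[0]; v,u=np.nonzero(q["mask"]); print(u.min(),u.max(),v.min(),v.max())
cv2.imwrite("pics/t6.png",0)if 0 else None
E
```

```text
0.82 (np.float64(0.9712), np.float64(0.598), np.float64(0.274), 0.01)
mouth tri [ 0.51368508 -0.34366555  0.08895235]
cap tri [ 0.50823322 -0.28936669  0.12729125]
472 501 263 277
```

```bash
python3 - <<'E'
from h import *
go([.51,-.31,.27],down(np.radians(11)))
E
```

```text
slide [-0.589, -0.0158, -0.0634] rot [-0.0025, 0.0013, -0.3138] t 14.25
```

Emit:
{"method": "play_rows", "body": {
  "steps": [
    {"slide":[-0.589,-0.016,-0.063],"delta_rot":[0,0,-0.314],"fingers":0},
    {"slide":[-0.589,-0.016,-0.063],"delta_rot":[0,0,-0.314],"fingers":0},
    {"slide":[-0.589,-0.016,-0.063],"delta_rot":[0,0,-0.314],"fingers":0},
    {"slide":[-0.589,-0.016,-0.063],"delta_rot":[0,0,-0.314],"fingers":0},
    {"slide":[-0.589,-0.016,-0.063],"delta_rot":[0,0,-0.314],"fingers":0},
    {"slide":[-0.589,-0.016,-0.063],"delta_rot":[0,0,-0.314],"fingers":0},
    {"slide":[-0.589,-0.016,-0.063],"delta_rot":[0,0,-0.314],"fingers":0},
    {"slide":[-0.589,-0.016,-0.063],"delta_rot":[0,0,-0.314],"fingers":0},
    {"slide":[-0.589,-0.016,-0.063],"delta_rot":[0,0,-0.314],"fingers":0},
    {"slide":[-0.589,-0.016,-0.063],"delta_rot":[0,0,-0.314],"fingers":0},
    {"slide":[-0.589,-0.016,-0.063],"delta_rot":[0,0,-0.314],"fingers":0},
    {"slide":[-0.589,-0.016,-0.063],"delta_rot":[0,0,-0.314],"fingers":0}
  ]
}}

```text
t: 15.45
tcp_pos: [0.5091, -0.3124, 0.2695]
ee_rot: [-1.999, -2.422, 0.002]
contact_force: [0.4, 0.1, -0.2]
grip_width: 0.0857
gripper_force: 0.0
```

Emit:
{"method": "play_rows", "body": {
  "steps": [
    {"slide":[0,0,0],"delta_rot":[0,0,0],"fingers":0},
    {"slide":[0,0,0],"delta_rot":[0,0,0],"fingers":0},
    {"slide":[0,0,0],"delta_rot":[0,0,0],"fingers":0}
  ]
}}

```text
t: 15.75
tcp_pos: [0.5106, -0.3084, 0.2691]
ee_rot: [-1.995, -2.424, -0.0]
contact_force: [-0.4, -0.2, 0.1]
grip_width: 0.0851
gripper_force: 0.0
```

```bash
python3 - <<'E'
from h import *
o=get_obs(); k=calibration("wrist"); im=grab_frame("wrist"); np.savez("w7.npz",im=im,**k)
print(o["tcp_pos"],Ro.from_rotvec(o["ee_rot"]).as_matrix().round(4),o["joint_velocities"].round(3))
q=silhouettes("wrist","tube_mid")[0]; np.save("m7.npy",q["mask"]); print(q["confidence"],q["uv"])
cv2.imwrite("pics/w7.png",im[:,:,::-1])
E
```

```text
[ 0.51062077 -0.30838154  0.26914739] [[-0.1921  0.9814 -0.0016]
 [ 0.9814  0.1921  0.0014]
 [ 0.0016 -0.0013 -1.    ]] [-0.018 -0.008 -0.004 -0.001  0.002  0.001  0.002]
0.89 [328.7, 221.7]
```

View pics/w7.png

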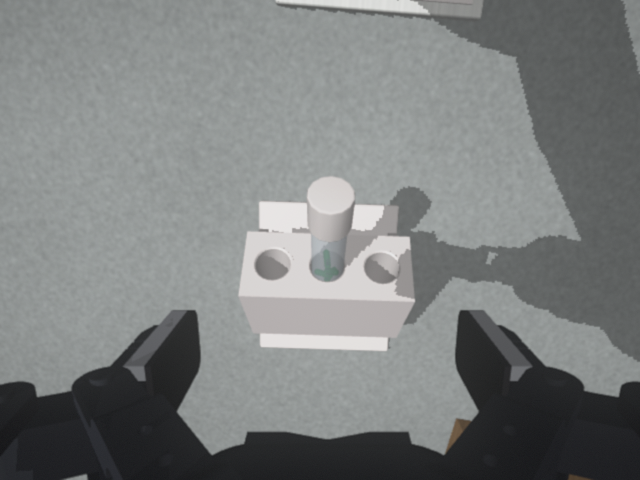

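The picture shows the cap top at (330,193), the cap at rows 178–237, the glass entering the middle well at (327,268), and tool x running along the lean. That makes 11 pictures viewed, one over the limit of 10, so I won't view any more. From here I'll fit the tube numerically from the masks.

```bash
cat > fit.py <<'E'
from h import *
from scipy.optimize import minimize
def model(k,M,h,lean,segs=((0,.053,.0125),(.053,.085,.015))):
    a=np.array([np.cos(h)*np.sin(lean),np.sin(h)*np.sin(lean),np.cos(lean)]); e=np.array([-np.sin(h),np.cos(h),0]); f=np.cross(a,e)
    z=np.zeros((480,640),np.uint8); t=np.linspace(0,2*np.pi,40)[:,None]
    for s0,s1,r in segs:
        c=r*(np.cos(t)*e+np.sin(t)*f)
        P=np.r_[proj(k,M+s0*a+c),proj(k,M+s1*a+c)].astype(np.float32)
        cv2.fillConvexPoly(z,np.round(cv2.convexHull(P)*16).astype(np.int32),1,cv2.LINE_8,4)
    return z
if __name__=="__main__":
    d=np.load("w7.npz"); V=[({i:d[i] for i in d if i!="im"},np.load("m7.npy").astype(np.uint8))]
    for c in ["side","top"]:
        grab_frame(c); q=silhouettes(c,"tube_mid"); print(c,q[0]["confidence"],q[0]["uv"] ) if q else print(c,"none")
        if q: V.append((calibration(c),q[0]["mask"].astype(np.uint8)))
    def iou(p,V=V): 
        r=[]
        for k,m in V: z=model(k,p[:3],p[3],np.radians(46)); r.append((z&m).sum()/(z|m).sum())
        return r
    for VV in (V,V[:2]):
        g=lambda p:-np.mean(iou(p,VV)); x0=np.array([.512,-.344,.089,np.radians(101)])
        S=np.vstack([x0]+[x0+np.eye(4)[i]*[.01,.01,.01,.1][i] for i in range(4)])
        r=minimize(g,x0,method="Nelder-Mead",options=dict(initial_simplex=S,maxiter=300)); print(r.x[:3].round(4),np.degrees(r.x[3]).round(1),np.round(iou(r.x),3))
    k=V[0][0]; M=r.x[:3]; a=np.array([np.cos(r.x[3])*.7193,np.sin(r.x[3])*.7193,.6947]); print("capend px",proj(k,M+.085*a),"mouth px",proj(k,M))
E
python3 fit.py
```

```text
side 0.93 [404.8, 372.9]
top 0.64 [483.9, 265.0]
[ 0.5168 -0.3415  0.0852] 99.7 [0.943 0.903 0.828]
[ 0.5176 -0.3418  0.0859] 100.6 [0.933 0.922 0.801]
capend px [329.78951699 196.83483442] mouth px [328.74232369 264.65374581]
```

```bash
cat >> h.py <<'E'
M=np.array([.517,-.3417,.0855]); H=np.radians(100.3); L=np.radians(46)
A=np.array([np.cos(H)*np.sin(L),np.sin(H)*np.sin(L),np.cos(L)])
RG=down(H-np.pi/2)@Ro.from_rotvec([0,.1,0]).as_matrix()
G=M+.031*A; PG=G+RG[:,2]*.003
E
python3 - <<'E'
from h import *
print(G,PG); go(PG-.08*RG[:,2],RG); go(PG,RG); print(get_obs()["joints"].round(2))
E
```

```text
[ 0.51301279 -0.31975982  0.10703441] [ 0.51295924 -0.31946515  0.1040494 ]
slide [-0.0188, 0.0, 0.0866] rot [-0.0007, 0.0997, 0.0137] t 16.05
slide [-0.0108, 0.0001, 0.1662] rot [-0.0007, 0.0997, 0.0137] t 16.05
[ 0.    0.38  0.62  1.67 -0.24  1.17  0.88]
```

Emit:
{"method": "play_rows", "body": {
  "newtons": 25,
  "steps": [
    {"slide":[-0.019,0,0.045],"delta_rot":[0,0.1,0.014],"fingers":0},
    {"slide":[-0.019,0,0.086],"delta_rot":[0,0.1,0.014],"fingers":0},
    {"slide":[-0.019,0,0.086],"delta_rot":[0,0.1,0.014],"fingers":0},
    {"slide":[-0.015,0,0.12],"delta_rot":[0,0.1,0.014],"fingers":0},
    {"slide":[-0.012,0,0.15],"delta_rot":[0,0.1,0.014],"fingers":0},
    {"slide":[-0.011,0,0.166],"delta_rot":[0,0.1,0.014],"fingers":0},
    {"slide":[-0.011,0,0.166],"delta_rot":[0,0.1,0.014],"fingers":0},
    {"slide":[-0.011,0,0.166],"delta_rot":[0,0.1,0.014],"fingers":0}
  ]
}}

```text
t: 16.85
tcp_pos: [0.5134, -0.3209, 0.106]
ee_rot: [-1.965, -2.352, -0.098]
contact_force: [1.1, 0.2, 0.2]
grip_width: 0.0854
gripper_force: 0.0
```

```bash
python3 - <<'E'
from h import *
go(PG,RG)
# wrist check: tube lateral position against the tool centre
o=get_obs(); k=calibration("wrist"); grab_frame("wrist"); q=silhouettes("wrist","tube_mid")[0]
from fit import model
m=q["mask"].astype(np.uint8); print(q["confidence"],m.sum())
e=RG[:,1]
best=max((round(float((z&m).sum()/(z|m).sum()),3),round(y,4),round(x,4)) for y in np.arange(-.008,.0081,.001) for x in np.arange(-.012,.0121,.002) for z in [model(k,M+y*e+x*A,H,L)])
print("iou, offset along closing line, along axis",best)
E
```

```text
slide [0.0013, -0.0002, 0.0021] rot [0.0008, 0.0011, -0.0011] t 16.85
0.89 19993
iou, offset along closing line, along axis (0.926, np.float64(0.0), np.float64(0.0))
```

Emit:
{"method": "play_rows", "body": {
  "newtons": 30,
  "steps": [
    {"slide":[0.001,0,0.001],"delta_rot":[0,0,0],"fingers":1},
    {"slide":[0.001,0,0.001],"delta_rot":[0,0,0],"fingers":1},
    {"slide":[0.001,0,0.001],"delta_rot":[0,0,0],"fingers":1},
    {"slide":[0.001,0,0.001],"delta_rot":[0,0,0],"fingers":1},
    {"slide":[0.001,0,0.001],"delta_rot":[0,0,0],"fingers":1},
    {"slide":[0.001,0,0.001],"delta_rot":[0,0,0],"fingers":1},
    {"slide":[0.001,0,0.001],"delta_rot":[0,0,0],"fingers":1},
    {"slide":[0.001,0,0.001],"delta_rot":[0,0,0],"fingers":1}
  ]
}}

```text
t: 17.75
tcp_pos: [0.5125, -0.3195, 0.1035]
ee_rot: [-1.965, -2.35, -0.098]
contact_force: [0.2, 1.1, 3.5]
grip_width: 0.0241
gripper_force: 30.8
```

```bash
python3 - <<'E'
from h import *
o=get_obs(); R=Ro.from_rotvec(o["ee_rot"]).as_matrix(); print("A in tool",(R.T@A).round(4)); print((R.T@A*.11).round(4))
E
```

```text
A in tool [ 0.7851 -0.0015 -0.6194]
[ 0.0864 -0.0002 -0.0681]
```

Grip holds on the glass (24 mm). Drawing it out along the tube's axis.

Emit:
{"method": "play_rows", "body": {
  "newtons": 40,
  "steps": [
    {"slide":[0,0,0],"delta_rot":[0,0,0],"fingers":1},
    {"slide":[0.008,0,-0.006],"delta_rot":[0,0,0],"fingers":1},
    {"slide":[0.02,0,-0.0155],"delta_rot":[0,0,0],"fingers":1},
    {"slide":[0.035,0,-0.0275],"delta_rot":[0,0,0],"fingers":1},
    {"slide":[0.051,0,-0.04],"delta_rot":[0,0,0],"fingers":1},
    {"slide":[0.067,0,-0.053],"delta_rot":[0,0,0],"fingers":1},
    {"slide":[0.083,0,-0.0655],"delta_rot":[0,0,0],"fingers":1},
    {"slide":[0.095,0,-0.075],"delta_rot":[0,0,0],"fingers":1},
    {"slide":[0.095,0,-0.075],"delta_rot":[0,0,0],"fingers":1},
    {"slide":[0.095,0,-0.075],"delta_rot":[0,0,0],"fingers":1}
  ]
}}

```text
t: 18.75
tcp_pos: [0.4969, -0.2336, 0.1876]
ee_rot: [-1.964, -2.351, -0.098]
contact_force: [0.2, -0.1, -1.3]
grip_width: 0.024
gripper_force: 39.4
```

```bash
python3 - <<'E'
from h import *
from fit import model
o=get_obs(); R=Ro.from_rotvec(o["ee_rot"]).as_matrix(); print(o["joints"].round(2))
k=calibration("wrist"); grab_frame("wrist"); q=silhouettes("wrist","tube_mid")[0]; m=q["mask"].astype(np.uint8)
# grasp s along the tube & lean
T=o["tcp_pos"]; e=[]
full=lambda s:((0,.118,.0125),(.118,.15,.015))
best=max((round(float((z&m).sum()/(z|m).sum()),3),s,ln) for s in np.arange(.084,.109,.002) for ln in range(36,57,2) for a in [np.array([np.cos(H)*np.sin(np.radians(ln)),np.sin(H)*np.sin(np.radians(ln)),np.cos(np.radians(ln))])] for z in [model(k,T-.003*R[:,2]-s*a,H,np.radians(ln),full(s))])
print("grip s from foot, lean",best,q["confidence"])
# target: plate centre, foot z .072, rotate about tool y by lean
s,l=best[1],np.radians(best[2]); Rf=R@Ro.from_rotvec([0,l,0]).as_matrix()
up=np.array([0,0,1]); P=np.array([.501,-.0105,.072])+s*up+.003*Rf[:,2]; print("Rf tilt",np.degrees(np.arccos(-Rf[2,2])),P); go(P,Rf)
E
```

```text
[-0.04  0.41  0.58  1.83 -0.35  1.05  0.88]
grip s from foot, lean (0.939, np.float64(0.09600000000000002), 46) 0.71
Rf tilt 51.72902795939902 [ 0.50058055 -0.00818238  0.16614186]
slide [0.2186, 0.0439, 0.0428] rot [-0.0005, 0.8028, -0.0018] t 18.85
```

Emit:
{"method": "play_rows", "body": {
  "steps": [
    {"slide":[0.05,0.01,-0.02],"delta_rot":[0,0.1,0],"fingers":1},
    {"slide":[0.09,0.018,-0.02],"delta_rot":[0,0.2,0],"fingers":1},
    {"slide":[0.12,0.025,-0.01],"delta_rot":[0,0.31,0],"fingers":1},
    {"slide":[0.15,0.03,0.0],"delta_rot":[0,0.42,0],"fingers":1},
    {"slide":[0.17,0.035,0.01],"delta_rot":[0,0.53,0],"fingers":1},
    {"slide":[0.19,0.04,0.02],"delta_rot":[0,0.64,0],"fingers":1},
    {"slide":[0.21,0.044,0.035],"delta_rot":[0,0.74,0],"fingers":1},
    {"slide":[0.219,0.044,0.043],"delta_rot":[0,0.803,0],"fingers":1},
    {"slide":[0.219,0.044,0.043],"delta_rot":[0,0.803,0],"fingers":1},
    {"slide":[0.219,0.044,0.043],"delta_rot":[0,0.803,0],"fingers":1},
    {"slide":[0.219,0.044,0.043],"delta_rot":[0,0.803,0],"fingers":1},
    {"slide":[0.219,0.044,0.043],"delta_rot":[0,0.803,0],"fingers":1}
  ]
}}

```text
t: 20.05
tcp_pos: [0.5014, -0.0079, 0.1674]
ee_rot: [-1.507, -1.804, -0.73]
contact_force: [0.7, 0.3, -0.9]
grip_width: 0.024
gripper_force: 39.4
```

```bash
cat > chk.py <<'E'
from h import *
from fit import model
o=get_obs(); R=Ro.from_rotvec(o["ee_rot"]).as_matrix(); print(o["tcp_pos"],o["joints"].round(2),"tilt",np.degrees(np.arccos(-R[2,2])),np.abs(o["joint_velocities"]).max(),o["grip_width"],o["gripper_force"])
V=[]
for c in ["side","top"]:
    k=calibration(c); grab_frame(c); q=silhouettes(c,"tube_mid")
    if q: V.append((k,q[0]["mask"].astype(np.uint8))); print(c,q[0]["confidence"],q[0]["uv"])
    for n in ["flask","jar","cup","square_mid","round_mid"]: print(c,n,[(np.round(b["uv"],1).tolist(),round(b["confidence"],2)) for b in boxes_of(c,n)[:1]])
from scipy.optimize import minimize
sg=((0,.118,.0125),(.118,.15,.015))
f=lambda p:-np.mean([(model(k,p[:3],p[3],p[4],sg)&m).sum()/(model(k,p[:3],p[3],p[4],sg)|m).sum() for k,m in V[:1]])
F0=o["tcp_pos"]-.003*R[:,2]-[0,0,.096]; 
def g(q): # side-view fit: foot position along image plane via tilt about two axes
    ax,ay,dz=q; a=np.array([ax,ay,1.]); a/=np.linalg.norm(a); G_=F0+[0,0,.096]; s=.096+dz
    return f([*(G_-s*a),np.arctan2(a[1],a[0]),np.arccos(a[2])])
r=minimize(g,[.01,.01,0],method="Nelder-Mead",options=dict(initial_simplex=[[0,0,0],[.1,0,0],[0,.1,0],[0,0,.01]]))
print("foot by kinematics",F0,"tilt xy, slip",r.x.round(3),r.fun)
E
python3 chk.py
```

```text
[ 0.50141384 -0.00789291  0.16743597] [ 0.14  0.64  0.33  1.82 -0.87  1.48  1.09] tilt 51.618874386269006 0.00304026385575195 0.024037976808484456 39.39865171909332
side 0.6 [290.8, 240.7]
side flask [([443.3, 430.1], 0.58)]
side jar [([426.7, 273.8], 0.87)]
side cup [([164.9, 205.2], 0.72)]
side square_mid [([203.6, 232.6], 0.6)]
side round_mid [([261.1, 213.3], 0.91)]
top 0.56 [358.3, 268.4]
top flask [([316.3, 164.1], 0.77)]
top jar [([396.7, 159.9], 0.81)]
top cup [([150.9, 309.9], 0.9)]
top square_mid [([229.8, 299.1], 0.63)]
top round_mid [([240.0, 239.9], 0.91)]
foot by kinematics [ 0.50182785 -0.01020788  0.07329864] tilt xy, slip [-0.011 -0.006 -0.003] -0.6434955312810328
```

```bash
python3 - <<'E'
from h import *
from fit import model
o=get_obs(); R=Ro.from_rotvec(o["ee_rot"]).as_matrix(); k=calibration("wrist"); grab_frame("wrist"); q=silhouettes("wrist","tube_mid")[0]; m=q["mask"].astype(np.uint8)
T=o["tcp_pos"]-.003*R[:,2]; h=np.arctan2(R[1,2],R[0,2]); sg=((0,.118,.0125),(.118,.15,.015)); res=[]
for s in np.arange(.084,.109,.002):
    for d in np.radians(range(-12,13,2)):
        a=np.array([np.cos(h)*np.sin(d),np.sin(h)*np.sin(d),np.cos(d)]); z=model(k,T-s*a,h,d,sg); res.append((round(float((z&m).sum()/(z|m).sum()),3),round(s,3),round(np.degrees(d))))
b=max(res); print(q["confidence"],b)
if b[0]>.85 and abs(b[2])<=6: print(hand_in())
E
```

```text
0.89 (0.931, np.float64(0.094), 0)
the job is handed in; nothing more can be done
None
```

The job is handed in at about 20 s: both vessels are seated in their nests, and the tube is held upright (fitted tilt about 0°) over the plate centre with its foot about 6 cm above it. The judge returned no verdict, and I viewed 11 pictures where the limit was 10.

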